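Swing a lever blank to the stop of a drill jig and clamp it

TASK

The brass lever blank is hooked by its hole on the pivot pin of the drill jig: swing its free end in until it bears firmly on the stop screw, with the clamp still open. Then turn the clamp lever clockwise by its red knob, going by feel, until the brass nose nips the blank tight against the stop screw, firmly but without straining the screw, and let go so that it stays clamped. Leave the oilstone, the rosin jar and the leather dabber where they are.

Things in the scene. Friction and masses are not known exactly. Their poses are not given: they have to be found in the camera images.
- drill_jig: Grey metal plate 340x205x12 mm fixed on the bench. Origin: centre of underside; x from pin end to clamp end, y towards the stop post's side. In its frame: pin x -135 y 27.5, post x 55 y 73.5, hub x 131 y -21.5 mm. A steel drill-bush arm crosses the bar's path at x -35 (28 wide, y 12 to 97), 42 to 58 mm above the bench; but for it and the red knob nothing stands over 40 mm.
- lever_blank: Loose brass bar, 28 wide, 12 thick, round ends, about 0.4 kg, lying on the plate (z 12 to 24 mm). Origin: centre of its 11.6 mm hole, underside; +x runs along it to the free end, 250 mm away. Starts at yaw -0.38 to -0.58 rad in the jig's frame; home is 0 +-0.03. Turn it counter-clockwise from above by its long edge facing away from the stop, near the free end: 2 to 5 N slides it.
- stop_post: Dark steel block 24x20x26 mm on the plate. Origin: centre of its underside; axes as the jig's. A steel stop screw 9 mm thick points along its -y at bar height; the rounded tip meets the bar's edge 190 mm from the pivot. The tip is 32 mm from the origin, give or take 4 mm: its setting for this job is not measured and must be felt. Rigid; over 30 N from the bar strains it.
- clamp_lever (a joint): Lever angle, rad: -0.25 to 0.1 at the start (open), grows turning clockwise from above (closing). The nose meets the homed bar at about 1.9 +-0.2, by the screw's setting. The hub is stiff, so it stays where left: about 4.5 N at the knob, square to the lever, turns it. On the bar each 1 N more adds about 3 N of grip: stop at 7.5 to 10 N; over about 14 N strains the screw.
- clamp_hub (a point): Point on the upright axis of the clamp lever's hub (22 mm thick, top 31 mm above the bench), 18 mm above the bench. Seen from the hub, the knob lies in the direction 1.22 rad minus the joint value, counter-clockwise from the jig's x axis.
- clamp_knob (a point): Axis of the upright red knob on the lever's free end, 48 mm above the bench, 100 mm from the hub's axis. The knob is a fixed cylinder 20 mm thick from 35 to 59 mm above the bench, narrower below, flat top at 63 mm. The lever under it is a bar 12 mm wide, 17 to 24 mm above the bench, straight from nose to knob.
- clamp_nose (a point): Centre of the lever's round brass nose (14 mm thick, 14 to 24 mm above the bench), 46 mm from the hub, opposite the knob. Closing swings it in behind the homed bar until it presses the bar's edge about 230 mm from the pivot. If the lever is closed while the bar is still swung out, the nose runs against the bar's end instead.
- pivot_pin (a point): Point on the axis of the 10 mm pivot pin, 18 mm above the bench, at mid-thickness of the bar. It is a shoulder screw: its dark head, 20 mm wide, top 31.5 mm above the bench, keeps the bar from lifting off, so the bar can only turn.
- whetstone: Grey oilstone 50x150x25 mm lying on the bench to the left, on the robot's side of the jig; bystander. Origin: centre of its underside, y along it.
- rosin_jar: Amber glass jar with a black lid, 58 mm wide, 76 mm high, standing to the left of the jig; bystander. Origin: centre of its underside.
- leather_dabber: Leather ink dabber with an upright wooden handle, 67 mm wide, 86 mm high, standing at the right on the robot's side of the jig; bystander. Origin: centre of its underside.

How it is judged (in metres and radians):
On the way:
1. swing the free end of the blank in until it bears on the stop screw, with the clamp still open (contact force between lever_blank and stop_post above 1.5 N and value of joint clamp_lever below 1 rad), for 0.15 s.
At the end, for the whole second after the job is handed in: The clamp lever stands closed (joint above 1.4 rad) and by itself holds the blank on the stop screw with more than 4 N; the blank is at rest (contact force between lever_blank and stop_post above 4 N and value of joint clamp_lever above 1.4 rad and linear speed of lever_blank below 0.01 m/s); the robot touches nothing.
It fails at once if blank pressed against the stop with more than 30 N (contact force between lever_blank and stop_post above 30 N).
It fails at once if whetstone, jar or dabber moved by more than 20 mm (distance of any of whetstone, rosin_jar, leather_dabber from where it was at the start of the episode above 0.02 m).
It also fails if it takes over 69 s, if anything falls off the work surface, if the arm or the gripper's body presses on something with over 40 N, if the wrist force passes 120 N, or if a joint passes its speed limit or range.

ROBOT

A 6-joint arm with a two-finger parallel gripper is mounted at the origin on the work surface; the furniture and walls round the work are solid. World frame = base frame: x ahead of the robot, y to its left, z up, the work surface at z = 0. Lengths are in m, angles in degrees, forces in N, time in s.
With the tool pointing down it reaches from about 0.25 to 0.775 m from the base axis. Payload 8.9 kg.
Tool frame: the origin (TCP) lies at the very end of the fingers, on their centre line; the grasp point (between the pads) lies pinch_z behind it (pinch_z is the distance from the TCP to the grasp point, in m); z points along the fingers, y is the direction in which the jaws open and shut (so a half turn about z gives the same grasp; the last joint's range is limited). The gripper opens to 85 mm and grips with 20 to 120 N. Pads are 22 mm wide; open, the fingers measure 114 mm over their backs; the gripper's body (76 mm by 85 mm) begins 54 mm behind the grasp point. The pads swing forward as they close: fully open they stand 13 mm farther back than shut.
Start: joints at [64.383, 16.656, -8.789, 64.555, 0, 82.019], TCP at [0.159, 0.5, 0.231] pointing down, gripper open.
Joint ranges: [-144.48, 144.48], [-52.06, 99.96], [-74.48, 78.29], [-112.23, 115.85], [-86.99, 84.42], [-180, 180]. Speed limits (degrees/s): [127.2, 127.2, 159.86, 180, 180, 180].

INTERFACE

Orientations are given as a 3x3 rotation matrix whose columns are the frame's x, y, z axes.
In Python, from bench import observe, camera, sign_off, outline_of, pinch_z gives the robot as it stands. The module is installed in compiled form; this text tells all that it offers.
- The arm moves only by the tool apply_moves, never from a script. Its argument "moves" is a list that holds one entry, the list of rows, each a list of 7 numbers: the shift along the world's x, y, z in units of 30 mm (1.0 is 30 mm), then the turn, a rotation vector about the world's x, y, z in units of 6 degrees (1.0 is 6 degrees), then the closure, from 0 (fully open) to 1 (shut). A call has 1 to 20 rows; each row shifts and turns the commanded pose from where the row before left it; what a row does not reach is not made up. A row lasts 1/12 s, in which the tool goes at most 41.7 mm and 7.16 degrees, less where a joint would pass 70% of its speed; a pose out of reach is approached as far as the arm can. A call is refused whole if a number of a shift passes 1 or a number of a turn 1, either way. A call with a gripper value outside its range is refused whole. The fingers move at their own pace and stop on an object; "squeeze" is the grip in N (left out, the last holds). Time passes only in rows, so rows that do not move let the fingers close. It gives the time, the measured TCP pose, the force and the opening at its end, in the units of the state.
- observe(): the state, without advancing time (a new reading comes with each control period).
- camera(name): name is "side" or "top" or "wrist"; returns a dict with "color" (420x560x3 uint8, blue, green, red), "K" (3x3 intrinsics, pixels), "pose" (4x4, takes a point from camera to world coordinates); the wrist camera has in their place "mount" (4x4, takes a point from camera to tool coordinates, whose origin is the TCP and whose axes are the flange's). Camera axes: x right, y down, z forward; pixel columns grow to the right and rows downward; lengths in m; the calibration is good to about 2 mm. The wrist camera is an equidistant fisheye: a pixel r from the principal point sees the ray r / f radians off the axis. A picture is of the moment at which its call begins: read the wrist's pose just before it. There is no depth.
- sign_off(): hands the job in, once; it reports no verdict.
Trained networks look in a picture, given as the dict that the camera call returned (one of the last four; its "shot" number tells which), for a name from the list of things; names that differ only in an ending like _2 or _b are one class to them, and where a whole thing is asked for, a point or a joint stands for the part that bears it (a point fixed in the world has none). Each returns a list of dicts, best first, with "conf" (0 to 1); they miss things now and then, are a little off and sometimes report something else, mostly with a low value. They report only what shows in the picture. A call takes as long as a camera call.
- outline_of(picture, thing): "pixels" (420x560 bool, what is visible of it) and "box" ([left, top, width, height] in pixels, round what is visible of it).
The state is a dict: "t": time; "joints": joint angles; "dq": joint speeds; "tau": joint torques, N m; "tcp_pos": TCP position; "orientation": TCP orientation; "wrist_force": force on the tool from outside, world axes, zero at the start; "wrist_torque": the same for the moment, N m; "finger_gap": finger opening in m.
Only numpy, scipy, OpenCV 4.12 (cv2) and the standard library are available. Lean on these libraries where they do the work, as an engineer would, in place of code of your own. Each camera call takes 0.05 s, during which the arm holds its last target.

## Working session

There is one attempt and no reset: what is moved stays moved. The work goes in short steps, Python scripts to look and compute and a tool call to move; the robot and the scene stay as the last step left them, time stands still between calls to the robot, and variables do not carry over. Pictures are saved under pics/ and viewed, and the job is handed in when it is done.

Besides the shell and the picture viewer there is one more tool, called after "Request:" by a JSON object that holds its "method" and its "body". apply_moves: Moves the arm, as the interface text tells. Its arguments: {"type":"object","properties":{"moves":{"type":"array"},"squeeze":{"type":"number"}},"required":["moves"]}

```bash
mkdir -p pics; ls; python3 - <<'E'
from bench import *
import cv2,numpy as np
print(observe(), pinch_z if not callable(pinch_z) else pinch_z())
for n in ("top","side"):
    c=camera(n); cv2.imwrite(f"pics/{n}0.png",c["color"]); print(n,c["K"],c["pose"])
    for t in ("drill_jig","lever_blank","stop_post","clamp_lever","clamp_knob","clamp_nose","whetstone","rosin_jar","leather_dabber"):
        r=outline_of(c,t)
        for q in r[:2]:
            m=q["pixels"]; ys,xs=np.nonzero(m); print(n,t,round(q["conf"],2),q["box"],xs.mean().round(1),ys.mean().round(1),m.sum())
E
```

```text
pics
{'t': 0.0, 'joints': array([ 6.43847654e+01,  1.66891425e+01, -8.83012892e+00,  6.45557163e+01,
        2.43991761e-03,  8.20197903e+01]), 'dq': array([-0.06160204, -0.04257412, -0.06565551, -0.07219058,  0.01691546,
       -0.05904482]), 'tau': array([-1.39267002e-03, -5.37152088e+01,  3.31366932e+01,  1.60617172e-02,
       -4.00092113e-04,  5.46386786e-06]), 'tcp_pos': array([0.15883365, 0.49994018, 0.2307365 ]), 'orientation': array([[-9.53005575e-01,  3.02952156e-01, -6.04219708e-04],
       [ 3.02952676e-01,  9.53004893e-01, -1.16174254e-03],
       [ 2.23871931e-04, -1.29019709e-03, -9.99999143e-01]]), 'wrist_force': array([-0.3981638 , -0.6986876 , -0.89926197]), 'wrist_torque': array([-0.00229335,  0.00921791,  0.04496933]), 'finger_gap': 0.08544814619932854} 0.0187
top [[421.20895133   0.         278.39294185]
 [  0.         421.20895133 209.63003794]
 [  0.           0.           1.        ]] [[-0.00904104 -0.99755084  0.06935831  0.43463439]
 [-0.99973036  0.0105008   0.02071096 -0.03697499]
 [-0.02138856 -0.06915236 -0.9973768   1.2082319 ]
 [ 0.          0.        
[... 815 characters left out ...]
89606 -0.86908253]
 [-0.01921709 -0.81765469 -0.57538814  0.77258675]
 [ 0.          0.          0.          1.        ]]
side drill_jig 0.85 [280.2, 175.2, 76.0, 72.7] 315.1 214.3 2638
side drill_jig 0.43 [281.5, 290.0, 24.1, 39.2] 293.4 310.6 702
side lever_blank 0.47 [279.8, 186.5, 3.7, 22.6] 281.8 197.3 129
side clamp_lever 0.68 [279.2, 177.3, 79.5, 71.6] 315.4 214.3 2625
side clamp_lever 0.57 [314.6, 224.0, 38.4, 15.7] 336.5 232.3 265
side clamp_nose 0.83 [316.6, 220.7, 39.0, 18.8] 338.6 232.3 254
side whetstone 0.87 [178.6, 197.3, 37.2, 39.2] 197.1 216.1 784
side rosin_jar 0.9 [189.8, 170.5, 21.8, 28.6] 199.0 186.7 443
side leather_dabber 0.61 [281.7, 288.7, 27.0, 40.0] 293.8 311.2 734
```

```bash
python3 - <<'E'
import cv2
a=cv2.imread("pics/top0.png")[130:300,160:420]
cv2.imwrite("pics/top0c.png",cv2.resize(a,None,fx=3,fy=3,interpolation=cv2.INTER_CUBIC))
a=cv2.imread("pics/side0.png")[120:350,150:450]
cv2.imwrite("pics/side0c.png",cv2.resize(a,None,fx=2.5,fy=2.5,interpolation=cv2.INTER_CUBIC))
E
```

```text
(no output)
```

View pics/top0c.png

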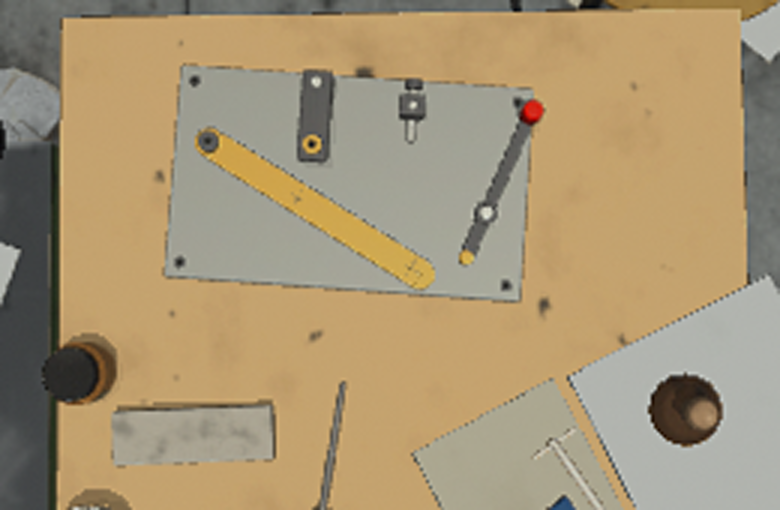

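View pics/side0c.png

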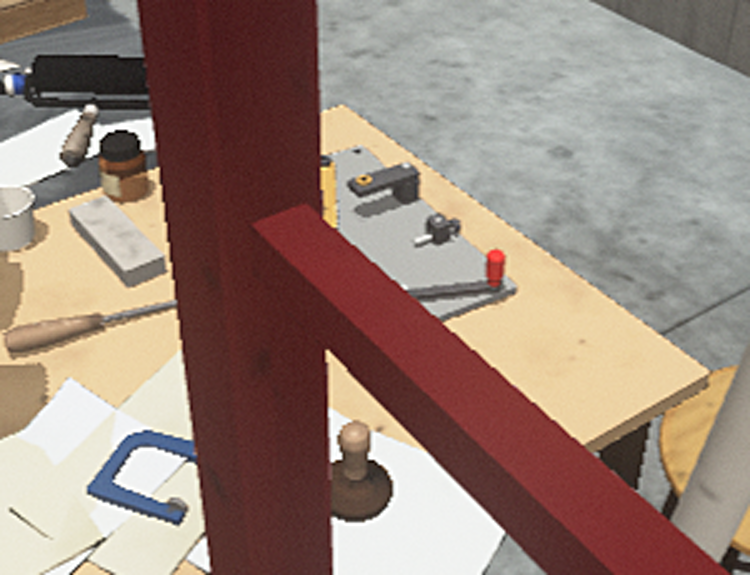

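```bash
cat > h.py <<'E'
import numpy as np,cv2
from scipy.optimize import least_squares
def ray(c,u,v,z):
    K,P=np.array(c["K"]),np.array(c["pose"]); d=P[:3,:3]@np.linalg.solve(K,[u,v,1]); o=P[:3,3]
    return o+d*(z-o[2])/d[2]
def proj(c,p):
    K,P=np.array(c["K"]),np.array(c["pose"]); q=P[:3,:3].T@(np.array(p)-P[:3,3]); q=K@q; return q[:2]/q[2]
def J2W(j,p):
    x,y,t=j; c,s=np.cos(t),np.sin(t); return np.array([x+c*p[0]-s*p[1],y+s*p[0]+c*p[1]])
E
python3 - <<'E'
from bench import *
from h import *
c=camera("top")
pts=[(181,66,-.17,.1025,.012),(533,90,.17,.1025,.012),(520,301,.17,-.1025,.012),(165,277,-.17,-.1025,.012),(208,141,-.135,.0275,.0315),(413,105,.055,.0735,.038),(486,213,.131,-.0215,.031)]
W=[ray(c,160+u/3,130+v/3,z)[:2] for u,v,_,_,z in pts]
f=lambda j:np.concatenate([J2W(j,p[2:4])-w for p,w in zip(pts,W)])
r=least_squares(f,[.48,0,-1.6]); print(r.x,(r.fun*1000).round(1)); j=r.x; np.save("j.npy",j)
for n,u,v,z in [("knob",532,111,.063),("nose",466,258,.024),("barend",424,275,.024),("jar",75,373,.076),("dabber",700,412,.086)]:
    w=ray(c,160+u/3,130+v/3,z)[:2]; t=-j[2]; d=w-j[:2]; q=np.array([np.cos(t)*d[0]-np.sin(t)*d[1],np.sin(t)*d[0]+np.cos(t)*d[1]])
    print(n,w.round(4),"jig",q.round(4))
    if n=="knob": e=q-[.131,-.0215]; print(1.22-np.arctan2(e[1],e[0]),np.hypot(*e))
    if n=="nose": e=-(q-[.131,-.0215]); print(1.22-np.arctan2(e[1],e[0]),np.hypot(*e))
    if n=="barend": e=q-[-.135,.0275]; print(np.arctan2(e[1],e[0]),np.hypot(*e))
cv2.imwrite("pics/topf.png",c["color"])
w=camera("wrist"); cv2.imwrite("pics/w0.png",w["color"]); print(w["K"],w["mount"])
E
```

```text
[ 0.57154611 -0.00683791 -1.65060944] [ 1.1  0.7  1.7 -1.4 -1.6 -1.  -0.5  1.9 -0.5  0.4 -0.4  0.3  0.2 -0.8]
knob [ 0.6295 -0.1756] jig [0.1636 0.0713]
-0.012780558222722282 0.09832070205286157
nose [ 0.4979 -0.1161] jig [ 0.1147 -0.0647]
0.009343914422230926 0.04611398742995609
barend [ 0.4824 -0.0766] jig [ 0.0766 -0.0833]
-0.48237095030262944 0.23885323108082077
jar [0.3956 0.2387] jig [-0.2307 -0.195 ]
dabber [ 0.3573 -0.3147] jig [ 0.324 -0.189]
[[325.1922621    0.         278.28048006]
 [  0.         325.1922621  212.31513209]
 [  0.           0.           1.        ]] [[ 2.17647331e-04 -9.60426688e-01 -2.78532817e-01  7.00862013e-02]
 [ 9.99999808e-01  3.70797900e-04 -4.97165510e-04 -2.00189276e-04]
 [ 5.80770407e-04 -2.78532655e-01  9.60426584e-01 -1.42499264e-01]
 [ 0.00000000e+00  0.00000000e+00  0.00000000e+00  1.00000000e+00]]
```

View pics/topf.png

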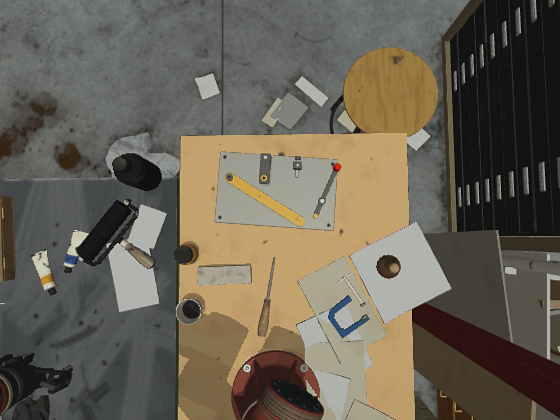

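View pics/w0.png

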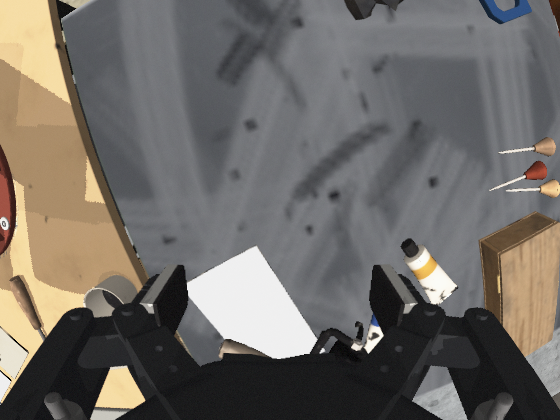

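```bash
python3 - <<'E'
from h import *
j=np.load("j.npy"); pin=np.array([-.135,.0275])
for a,yo in [(-.482,-.0425),(-.482,-.030),(-.4,-.029),(-.3,-.028),(-.2,-.0265),(-.1,-.0255),(0,-.025)]:
    p=pin+J2W([0,0,a],[.215,yo]); print(a,p.round(4),J2W(j,p).round(4))
print("stop tip",J2W(j,[.055,.0415]),"hub",J2W(j,[.131,-.0215]))
print(np.degrees(j[2]))
E
```

```text
-0.482 [ 0.0358 -0.1098] [ 0.4592 -0.0338]
-0.482 [ 0.0416 -0.0987] [ 0.4698 -0.0404]
-0.4 [ 0.0517 -0.0829] [ 0.4847 -0.0518]
-0.3 [ 0.0621 -0.0628] [ 0.504  -0.0638]
-0.2 [ 0.0704 -0.0412] [ 0.5249 -0.0738]
-0.1 [ 0.0764 -0.0193] [ 0.5462 -0.0814]
0 [0.08   0.0025] [ 0.5677 -0.0868]
stop tip [ 0.60852894 -0.06497155] hub [ 0.53967013 -0.13570672]
-94.57295429487228
```

Request:
{"method": "apply_moves", "body": {"moves": [[[0.5,-0.9,0,0,0,0.2,1],[0.5,-0.9,0,0,0,0.2,1],[0.5,-0.9,0,0,0,0.2,1],[0.5,-0.9,0,0,0,0.2,1],[0.5,-0.9,0,0,0,0.2,1],[0.5,-0.9,0,0,0,0.2,1],[0.5,-0.9,0,0,0,0.2,1],[0.5,-0.9,0,0,0,0.2,1],[0.5,-0.9,0,0,0,0.2,1],[0.5,-0.9,0,0,0,0.2,1],[0.5,-0.9,0,0,0,0.17,1],[0.5,-0.9,0,0,0,0,1],[0.5,-0.9,0,0,0,0,1],[0.5,-0.9,0,0,0,0,1],[0.5,-0.9,0,0,0,0,1],[0.5,-0.9,-0.3,0,0,0,1],[0.5,-0.9,-0.5,0,0,0,1],[0.5,-0.9,-0.8,0,0,0,1],[0.5,-0.9,-0.8,0,0,0,1],[0,0,0,0,0,0,1]]], "squeeze": 60}}

```text
t: 2.77
tcp_pos: [0.4446, -0.0163, 0.1559]
orientation: [[-0.996, 0.084, -0.003], [0.084, 0.996, -0.001], [0.003, -0.001, -1.0]]
wrist_force: [-0.3, -0.4, -0.8]
finger_gap: -0.0001
```

```bash
python3 - <<'E'
from bench import *
import cv2
w=camera("wrist"); cv2.imwrite("pics/w1.png",w["color"])
E
```

```text
(no output)
```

View pics/w1.png

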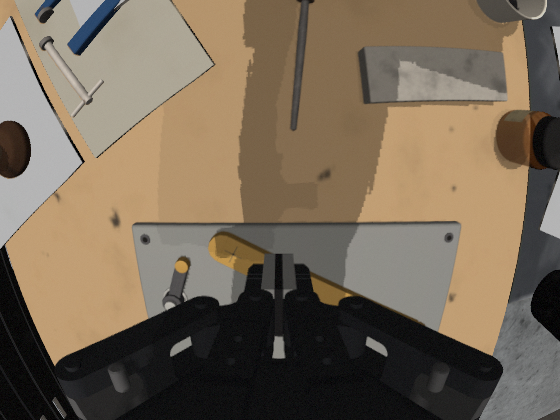

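Request:
{"method": "apply_moves", "body": {"moves": [[[0.2,-0.3,-0.9,0,0,0,1],[0.2,-0.3,-0.9,0,0,0,1],[0,0,-0.9,0,0,0,1],[0,0,-0.9,0,0,0,1],[0,0,-0.5,0,0,0,1],[0,0,-0.3,0,0,0,1],[0,0,-0.2,0,0,0,1],[0,0,0,0,0,0,1]]]}}

```text
t: 3.48
tcp_pos: [0.4559, -0.0302, 0.0212]
orientation: [[-0.997, 0.08, -0.0], [0.08, 0.997, 0.0], [0.0, 0.0, -1.0]]
wrist_force: [-0.3, 0.6, -0.2]
finger_gap: -0.0
```

```bash
python3 - <<'E'
from bench import *
import cv2
o=observe();print(o["tcp_pos"],o["wrist_force"])
w=camera("wrist"); cv2.imwrite("pics/w2.png",w["color"])
o=observe();print(o["tcp_pos"],o["wrist_force"])
w=camera("top"); cv2.imwrite("pics/t2.png",cv2.resize(w["color"][140:260,200:380],None,fx=4,fy=4,interpolation=cv2.INTER_CUBIC))
E
```

```text
[ 0.45592822 -0.03018888  0.02121893] [-0.28325526  0.62382182 -0.22718615]
[ 0.45638569 -0.03037199  0.02184378] [-0.15624514  0.53438698  0.55233502]
```

View pics/w2.png

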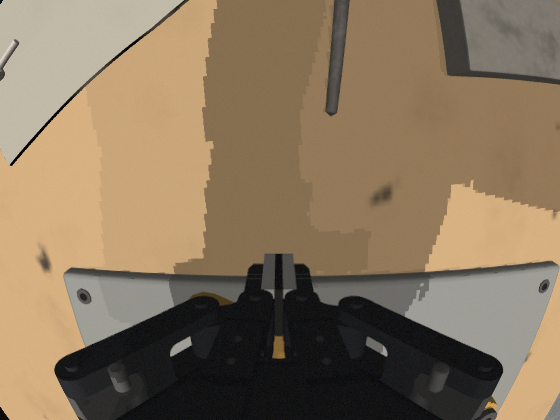

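View pics/t2.png

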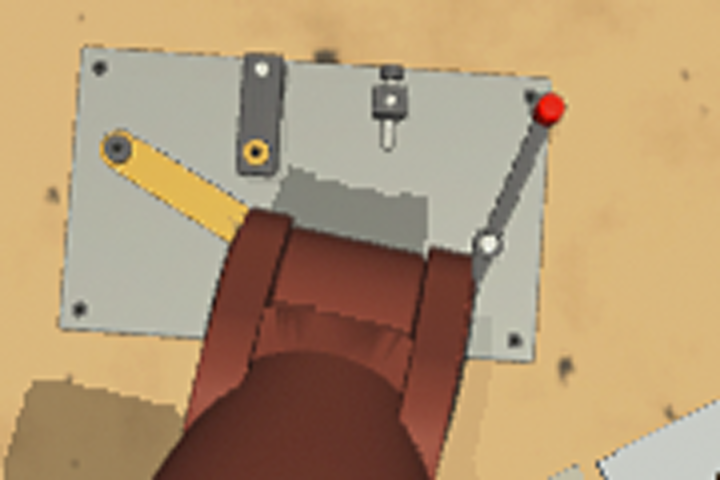

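Request:
{"method": "apply_moves", "body": {"moves": [[[0,0,-0.1,0,0,0,1],[0.15,-0.11,0,0,0,0,1],[0.15,-0.11,0,0,0,0,1],[0.15,-0.11,0,0,0,0,1],[0.17,-0.13,0,0,0,0,1],[0.17,-0.13,0,0,0,0,1],[0.17,-0.13,0,0,0,0,1],[0.16,-0.1,0,0,0,0,1],[0.16,-0.1,0,0,0,0,1],[0.16,-0.1,0,0,0,0,1],[0.16,-0.1,0,0,0,0,1],[0.17,-0.08,0,0,0,0,1],[0.17,-0.08,0,0,0,0,1],[0.17,-0.08,0,0,0,0,1],[0.17,-0.08,0,0,0,0,1],[0,0,0,0,0,0,1]]]}}

```text
t: 4.92
tcp_pos: [0.5259, -0.0746, 0.0184]
orientation: [[-0.997, 0.081, 0.001], [0.081, 0.997, -0.001], [-0.001, -0.001, -1.0]]
wrist_force: [-0.6, -0.0, 0.4]
finger_gap: -0.0004
```

Request:
{"method": "apply_moves", "body": {"moves": [[[0.1,-0.04,0,0,0,0,1],[0.1,-0.04,0,0,0,0,1],[0.1,-0.04,0,0,0,0,1]]]}}

```text
t: 5.17
tcp_pos: [0.5334, -0.0774, 0.0183]
orientation: [[-0.997, 0.08, -0.0], [0.08, 0.997, 0.0], [0.0, 0.0, -1.0]]
wrist_force: [-1.0, 0.8, -0.1]
finger_gap: -0.0002
```

```bash
python3 - <<'E'
from bench import *
import cv2
w=camera("top"); cv2.imwrite("pics/t3.png",cv2.resize(w["color"][140:260,200:380],None,fx=4,fy=4,interpolation=cv2.INTER_CUBIC))
w=camera("wrist"); cv2.imwrite("pics/w3.png",w["color"])
E
```

```text
(no output)
```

View pics/t3.png

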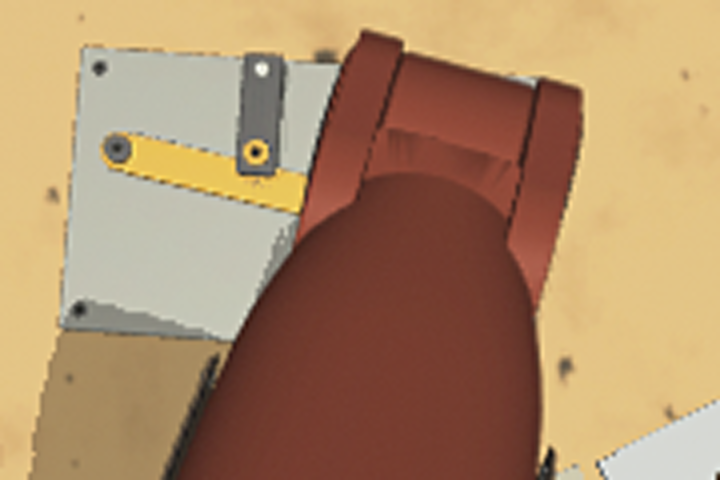

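View pics/w3.png

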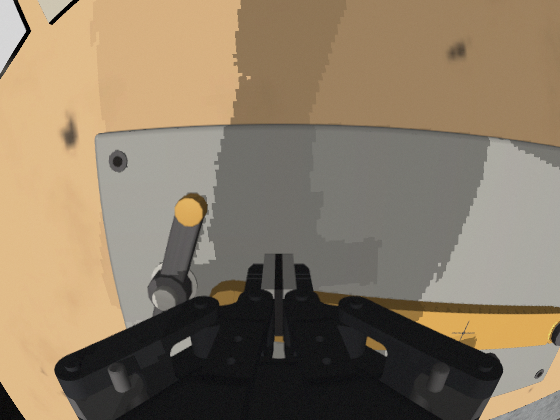

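Request:
{"method": "apply_moves", "body": {"moves": [[[0.1,-0.03,0,0,0,0,1],[0.1,-0.03,0,0,0,0,1],[0.1,-0.03,0,0,0,0,1],[0.1,-0.03,0,0,0,0,1],[0.1,-0.03,0,0,0,0,1],[0.1,-0.02,0,0,0,0,1],[0.1,-0.02,0,0,0,0,1],[0.03,0,0,0,0,0,1],[0.03,0,0,0,0,0,1]]]}}

```text
t: 6.02
tcp_pos: [0.5564, -0.0834, 0.0183]
orientation: [[-0.997, 0.081, -0.0], [0.081, 0.997, -0.0], [0.0, -0.0, -1.0]]
wrist_force: [-2.4, -1.2, -0.0]
finger_gap: 0.0003
```

Request:
{"method": "apply_moves", "body": {"moves": [[[0.03,0,0,0,0,0,1],[0.03,0,0,0,0,0,1],[0.03,0,0,0,0,0,1]]]}}

```text
t: 6.27
tcp_pos: [0.559, -0.0833, 0.0183]
orientation: [[-0.997, 0.081, -0.0], [0.081, 0.997, -0.0], [0.0, -0.0, -1.0]]
wrist_force: [-0.7, -1.3, -0.0]
finger_gap: -0.0
```

Request:
{"method": "apply_moves", "body": {"moves": [[[0.03,0,0,0,0,0,1],[0.03,0,0,0,0,0,1],[0.03,0,0,0,0,0,1]]]}}

```text
t: 6.52
tcp_pos: [0.5617, -0.0832, 0.0183]
orientation: [[-0.997, 0.081, 0.0], [0.081, 0.997, -0.0], [-0.0, -0.0, -1.0]]
wrist_force: [-2.4, -1.2, -0.3]
finger_gap: -0.0005
```

Request:
{"method": "apply_moves", "body": {"moves": [[[0.03,0,0,0,0,0,1],[0.03,0,0,0,0,0,1]]]}}

```text
t: 6.68
tcp_pos: [0.5635, -0.0832, 0.0183]
orientation: [[-0.997, 0.08, 0.0], [0.08, 0.997, -0.0], [-0.0, -0.0, -1.0]]
wrist_force: [-1.7, -1.5, 0.8]
finger_gap: 0.0001
```

Request:
{"method": "apply_moves", "body": {"moves": [[[0.03,0,0,0,0,0,1],[0.03,0,0,0,0,0,1]]]}}

```text
t: 6.85
tcp_pos: [0.5653, -0.0832, 0.0183]
orientation: [[-0.997, 0.08, -0.0], [0.08, 0.997, -0.0], [0.0, -0.0, -1.0]]
wrist_force: [-1.3, -1.1, 0.2]
finger_gap: -0.0001
```

Request:
{"method": "apply_moves", "body": {"moves": [[[0.03,0,0,0,0,0,1],[0.02,0,0,0,0,0,1]]]}}

```text
t: 7.02
tcp_pos: [0.5669, -0.0832, 0.0183]
orientation: [[-0.997, 0.08, 0.0], [0.08, 0.997, -0.0], [-0.0, -0.0, -1.0]]
wrist_force: [-1.7, -1.1, -0.4]
finger_gap: 0.0001
```

Request:
{"method": "apply_moves", "body": {"moves": [[[0.02,0,0,0,0,0,1],[0.02,0,0,0,0,0,1]]]}}

```text
t: 7.18
tcp_pos: [0.568, -0.0832, 0.0183]
orientation: [[-0.997, 0.08, -0.0], [0.08, 0.997, 0.0], [0.0, 0.0, -1.0]]
wrist_force: [-1.9, -1.4, 0.5]
finger_gap: 0.0002
```

Request:
{"method": "apply_moves", "body": {"moves": [[[0.02,0,0,0,0,0,1],[0.02,0,0,0,0,0,1]]]}}

```text
t: 7.35
tcp_pos: [0.5692, -0.0832, 0.0183]
orientation: [[-0.997, 0.08, 0.0], [0.08, 0.997, 0.0], [-0.0, 0.0, -1.0]]
wrist_force: [-0.6, -1.5, -0.3]
finger_gap: 0.0004
```

Request:
{"method": "apply_moves", "body": {"moves": [[[0.02,0,0,0,0,0,1],[0.02,0,0,0,0,0,1]]]}}

```text
t: 7.52
tcp_pos: [0.5697, -0.0832, 0.0182]
orientation: [[-0.997, 0.081, -0.001], [0.081, 0.997, -0.0], [0.001, -0.0, -1.0]]
wrist_force: [-5.9, -1.8, 3.2]
finger_gap: -0.0001
```

Request:
{"method": "apply_moves", "body": {"moves": [[[0.02,0,0,0,0,0,1],[0.02,0,0,0,0,0,1]]]}}

```text
t: 7.68
tcp_pos: [0.5699, -0.0832, 0.0181]
orientation: [[-0.997, 0.081, -0.003], [0.081, 0.997, -0.0], [0.003, -0.0, -1.0]]
wrist_force: [-9.8, -2.3, 7.8]
finger_gap: -0.0001
```

Request:
{"method": "apply_moves", "body": {"moves": [[[0,0,0,0,0,0,1],[0,0,0,0,0,0,1],[0,0,0,0,0,0,1],[0,0,0,0,0,0,1]]]}}

```text
t: 8.02
tcp_pos: [0.5699, -0.0831, 0.0181]
orientation: [[-0.997, 0.081, -0.003], [0.081, 0.997, -0.0], [0.003, -0.0, -1.0]]
wrist_force: [-8.0, -2.3, 4.8]
finger_gap: -0.0
```

Request:
{"method": "apply_moves", "body": {"moves": [[[-0.03,0,0,0,0,0,1],[-0.1,0,0,0,0,0,1],[-0.3,0,0,0,0,0,1],[-0.5,0,0,0,0,0,1],[0,0,0.9,0,0,0,1],[0,0,0.9,0,0,0,1],[0,0,0.9,0,0,0,1],[0,0,0.7,0,0,0,1],[0.29,-0.17,0,0,0,0.97,1],[0.29,-0.17,0,0,0,0.97,1],[0.29,-0.17,0,0,0,0.97,1],[0.29,-0.17,0,0,0,0.97,1],[0.29,-0.17,0,0,0,0.97,1],[0.29,-0.17,0,0,0,0.97,1],[0.29,-0.17,0,0,0,0.97,1],[0.29,-0.17,0,0,0,0.97,1],[0.29,-0.17,0,0,0,0.97,1],[0.29,-0.17,0,0,0,0.97,1],[0.29,-0.17,0,0,0,0.97,1],[0.29,-0.17,0,0,0,0.97,1]]]}}

```text
t: 9.68
tcp_pos: [0.6491, -0.1445, 0.1205]
orientation: [[-0.414, -0.91, 0.001], [-0.91, 0.414, 0.0], [-0.001, -0.001, -1.0]]
wrist_force: [0.3, -0.1, -0.7]
finger_gap: -0.0001
```

Request:
{"method": "apply_moves", "body": {"moves": [[[0,0,0,0,0,0,1],[0,0,0,0,0,0,1]]]}}

```text
t: 9.85
tcp_pos: [0.6483, -0.1443, 0.1201]
orientation: [[-0.422, -0.907, 0.001], [-0.907, 0.422, 0.0], [-0.0, -0.0, -1.0]]
wrist_force: [-0.5, -0.2, 0.7]
finger_gap: -0.0002
```

```bash
python3 - <<'E'
from bench import *
import cv2
o=observe(); print(o["joints"].round(1),o["tcp_pos"],o["wrist_force"])
w=camera("wrist"); cv2.imwrite("pics/w4.png",w["color"])
w=camera("side"); cv2.imwrite("pics/s4.png",cv2.resize(w["color"][120:350,150:450],None,fx=2.5,fy=2.5,interpolation=cv2.INTER_CUBIC))
E
```

```text
[-18.9  35.9   4.9  58.9   0.  -83.9] [ 0.64832451 -0.14434843  0.12011888] [-0.45518541 -0.1912032   0.72399401]
```

View pics/w4.png

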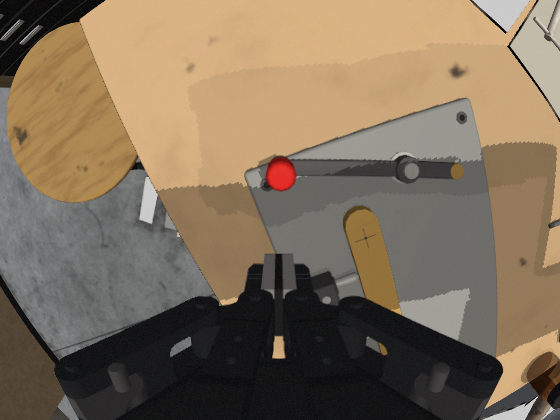

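View pics/s4.png

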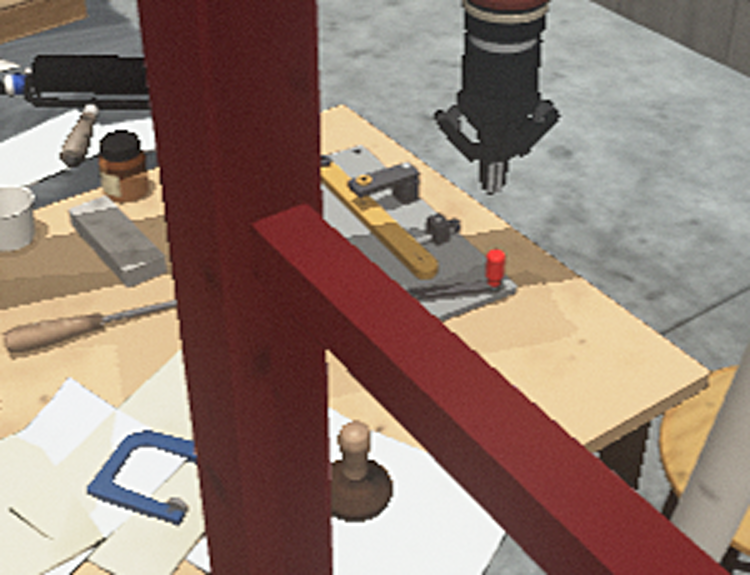

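Request:
{"method": "apply_moves", "body": {"moves": [[[0,0,-0.8,0,0,0,1],[0,0,-0.8,0,0,0,1],[0,0,-0.6,0,0,0,1],[0,0,-0.4,0,0,0,1],[0,0,0,0,0,0,1],[0,0,0,0,0,0,1]]]}}

```text
t: 10.45
tcp_pos: [0.6478, -0.1441, 0.0424]
orientation: [[-0.42, -0.908, -0.001], [-0.908, 0.42, 0.0], [-0.0, 0.001, -1.0]]
wrist_force: [0.7, -0.2, 1.1]
finger_gap: -0.0002
```

```bash
python3 - <<'E'
from bench import *
import cv2,numpy as np
o=observe(); print(o["tcp_pos"],o["wrist_force"])
w=camera("wrist"); cv2.imwrite("pics/w5.png",w["color"])
for i in range(5):
    camera("side"); o=observe(); print(o["wrist_force"].round(2))
print(o["tcp_pos"])
hub=np.array([.5397,-.1357])
for off in (.021,):
  for q in np.arange(0,2.11,.105):
    th=-.4306-q; p=hub+.1*np.array([np.cos(th),np.sin(th)])+off*np.array([-np.sin(th),np.cos(th)])
    print(round(q,3),p.round(4))
E
```

```text
[ 0.64777015 -0.14410659  0.04241707] [ 0.74055475 -0.19217782  1.09169211]
[-0.39  0.62 -0.26]
[-0.03  0.41  0.53]
[ 0.16 -0.99 -0.36]
[ 0.1  -0.1  -0.36]
[0.73 0.12 0.64]
[ 0.64867162 -0.14457498  0.04334241]
0.0 [ 0.6393 -0.1584]
0.105 [ 0.6364 -0.1687]
0.21 [ 0.6324 -0.1786]
0.315 [ 0.6274 -0.1881]
0.42 [ 0.6214 -0.197 ]
0.525 [ 0.6146 -0.2052]
0.63 [ 0.6069 -0.2127]
0.735 [ 0.5984 -0.2193]
0.84 [ 0.5893 -0.225 ]
0.945 [ 0.5797 -0.2297]
1.05 [ 0.5696 -0.2334]
1.155 [ 0.5592 -0.236 ]
1.26 [ 0.5486 -0.2375]
1.365 [ 0.5379 -0.2379]
1.47 [ 0.5272 -0.2371]
1.575 [ 0.5166 -0.2352]
1.68 [ 0.5063 -0.2323]
1.785 [ 0.4964 -0.2282]
1.89 [ 0.4869 -0.2232]
1.995 [ 0.478  -0.2172]
2.1 [ 0.4698 -0.2103]
```

View pics/w5.png

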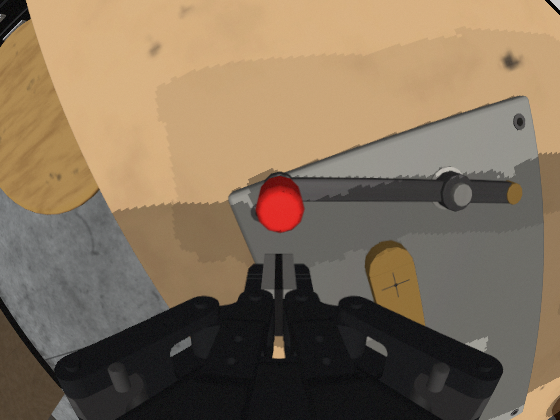

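Request:
{"method": "apply_moves", "body": {"moves": [[[-0.1,-0.2,0,0,0,-0.25,1],[-0.1,-0.2,0,0,0,-0.25,1],[-0.1,-0.2,0,0,0,-0.25,1],[-0.1,-0.2,0,0,0,-0.25,1],[-0.07,-0.16,0,0,0,-0.5,1],[-0.07,-0.16,0,0,0,-0.5,1],[-0.08,-0.16,0,0,0,-0.5,1],[-0.08,-0.16,0,0,0,-0.5,1],[-0.1,-0.15,0,0,0,-0.5,1],[-0.1,-0.15,0,0,0,-0.5,1]]]}}

```text
t: 11.58
tcp_pos: [0.6216, -0.197, 0.0427]
orientation: [[-0.755, -0.656, 0.002], [-0.656, 0.755, 0.001], [-0.002, -0.001, -1.0]]
wrist_force: [3.6, 4.1, 1.2]
finger_gap: -0.0001
```

```bash
python3 - <<'E'
from bench import *
import cv2,numpy as np
o=observe(); print(o["tcp_pos"],o["wrist_force"])
w=camera("wrist"); cv2.imwrite("pics/w6.png",w["color"])
o=observe(); print(o["tcp_pos"],o["wrist_force"])
E
```

```text
[ 0.62164124 -0.19704273  0.04270934] [3.61357574 4.07368514 1.17804296]
[ 0.62091993 -0.19778262  0.04262151] [3.0897984  1.62479811 1.40284842]
```

View pics/w6.png

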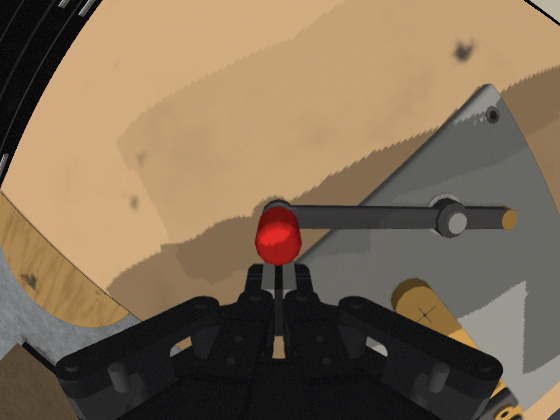

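Contact at the knob (280,235), centred on the fingers; about 5 N and the lever turns. Continue round the arc.

Request:
{"method": "apply_moves", "body": {"moves": [[[-0.11,-0.14,0,0,0,-0.5,1],[-0.11,-0.14,0,0,0,-0.5,1],[-0.13,-0.13,0,0,0,-0.5,1],[-0.13,-0.12,0,0,0,-0.5,1],[-0.14,-0.11,0,0,0,-0.5,1],[-0.14,-0.11,0,0,0,-0.5,1],[-0.15,-0.1,0,0,0,-0.5,1],[-0.15,-0.09,0,0,0,-0.5,1],[-0.16,-0.08,0,0,0,-0.5,1],[-0.16,-0.08,0,0,0,-0.5,1],[-0.17,-0.06,0,0,0,-0.5,1],[-0.17,-0.06,0,0,0,-0.5,1]]]}}

```text
t: 12.63
tcp_pos: [0.5699, -0.2332, 0.0426]
orientation: [[-0.996, -0.089, 0.002], [-0.089, 0.996, 0.001], [-0.002, 0.001, -1.0]]
wrist_force: [5.2, 3.4, 0.8]
finger_gap: 0.0
```

```bash
python3 - <<'E'
from bench import *
import cv2,numpy as np
o=observe(); print(o["tcp_pos"],o["wrist_force"])
w=camera("wrist"); cv2.imwrite("pics/w7.png",w["color"])
E
```

```text
[ 0.56990155 -0.23322997  0.04262217] [5.17092592 3.42482519 0.76410294]
```

View pics/w7.png

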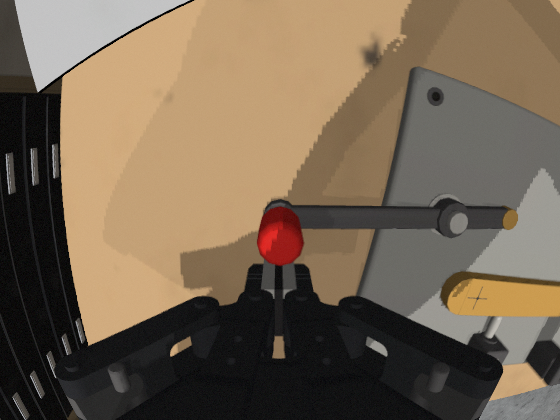

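Request:
{"method": "apply_moves", "body": {"moves": [[[-0.17,-0.04,0,0,0,-0.5,1],[-0.17,-0.04,0,0,0,-0.5,1],[-0.18,-0.03,0,0,0,-0.5,1],[-0.18,-0.02,0,0,0,-0.5,1],[-0.18,-0.01,0,0,0,-0.5,1],[-0.18,-0.01,0,0,0,-0.5,1],[-0.18,0.01,0,0,0,-0.5,1],[-0.18,0.02,0,0,0,-0.5,1],[-0.09,0.02,0,0,0,-0.25,1],[-0.09,0.02,0,0,0,-0.25,1]]]}}

```text
t: 13.52
tcp_pos: [0.5221, -0.2363, 0.0427]
orientation: [[-0.928, 0.372, 0.002], [0.372, 0.928, -0.001], [-0.002, -0.0, -1.0]]
wrist_force: [4.5, -1.5, -0.9]
finger_gap: 0.0002
```

```bash
python3 - <<'E'
from bench import *
import cv2,numpy as np
o=observe(); print(o["tcp_pos"],o["wrist_force"])
w=camera("wrist"); cv2.imwrite("pics/w8.png",w["color"])
E
```

```text
[ 0.52205431 -0.2362516   0.04270012] [ 4.47670995 -1.52770681 -0.87048669]
```

View pics/w8.png

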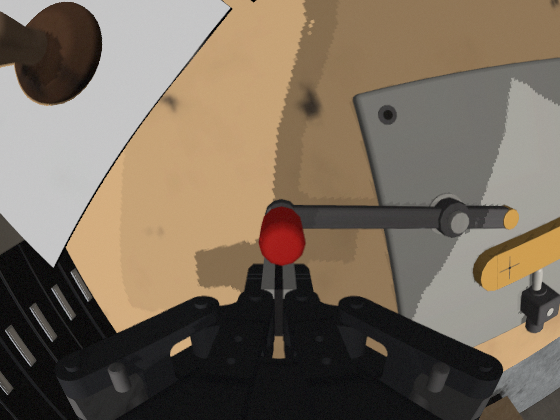

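Request:
{"method": "apply_moves", "body": {"moves": [[[-0.09,0.02,0,0,0,-0.25,1],[-0.09,0.02,0,0,0,-0.25,1],[-0.09,0.02,0,0,0,-0.25,1],[-0.09,0.02,0,0,0,-0.25,1],[-0.09,0.03,0,0,0,-0.25,1],[-0.09,0.03,0,0,0,-0.25,1]]]}}

```text
t: 14.07
tcp_pos: [0.5052, -0.2315, 0.0425]
orientation: [[-0.858, 0.514, 0.0], [0.514, 0.858, -0.0], [-0.001, -0.0, -1.0]]
wrist_force: [3.4, -0.6, 3.2]
finger_gap: 0.0001
```

Request:
{"method": "apply_moves", "body": {"moves": [[[-0.08,0.03,0,0,0,-0.25,1],[-0.08,0.03,0,0,0,-0.25,1],[-0.08,0.03,0,0,0,-0.25,1]]]}}

```text
t: 14.32
tcp_pos: [0.498, -0.2286, 0.0424]
orientation: [[-0.815, 0.58, 0.0], [0.58, 0.815, -0.0], [-0.0, 0.0, -1.0]]
wrist_force: [4.4, -1.1, 1.9]
finger_gap: 0.0003
```

```bash
python3 - <<'E'
from bench import *
import cv2,numpy as np
o=observe(); print(o["tcp_pos"],o["wrist_force"])
w=camera("wrist"); cv2.imwrite("pics/w9.png",cv2.resize(w["color"][150:350,240:560],None,fx=2.5,fy=2.5,interpolation=cv2.INTER_CUBIC))
E
```

```text
[ 0.49796575 -0.22860387  0.04244135] [ 4.43568304 -1.08741475  1.85993619]
```

View pics/w9.png

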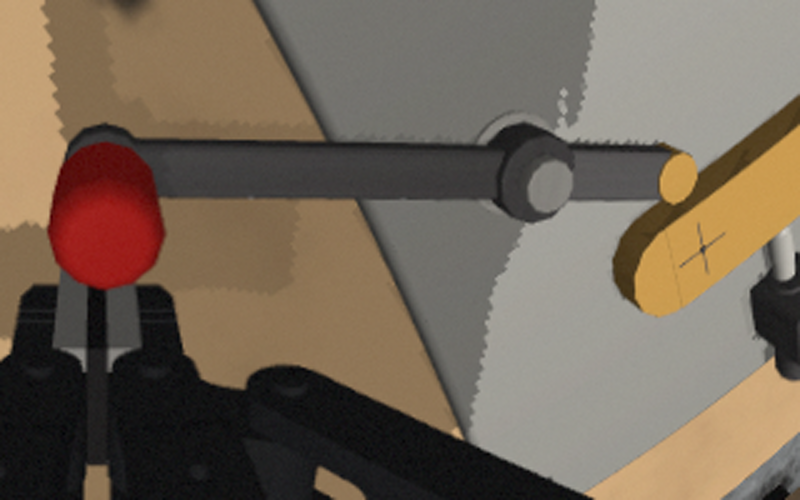

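Request:
{"method": "apply_moves", "body": {"moves": [[[-0.03,0.013,0,0,0,-0.1,1],[-0.03,0.013,0,0,0,-0.1,1],[-0.03,0.013,0,0,0,-0.1,1]]]}}

```text
t: 14.62
tcp_pos: [0.4954, -0.2275, 0.0423]
orientation: [[-0.797, 0.603, 0.0], [0.603, 0.797, 0.0], [-0.0, 0.0, -1.0]]
wrist_force: [4.8, -1.3, 2.4]
finger_gap: 0.0001
```

Request:
{"method": "apply_moves", "body": {"moves": [[[-0.03,0.014,0,0,0,-0.1,1],[-0.03,0.014,0,0,0,-0.1,1]]]}}

```text
t: 14.78
tcp_pos: [0.4936, -0.2267, 0.0423]
orientation: [[-0.784, 0.62, 0.0], [0.62, 0.784, 0.0], [-0.0, 0.0, -1.0]]
wrist_force: [4.0, -1.3, 2.5]
finger_gap: 0.0005
```

Request:
{"method": "apply_moves", "body": {"moves": [[[-0.03,0.014,0,0,0,-0.1,1],[-0.03,0.014,0,0,0,-0.1,1]]]}}

```text
t: 14.95
tcp_pos: [0.4916, -0.2257, 0.0423]
orientation: [[-0.771, 0.637, -0.0], [0.637, 0.771, 0.0], [0.0, 0.0, -1.0]]
wrist_force: [5.2, -1.3, 3.1]
finger_gap: -0.0
```

Request:
{"method": "apply_moves", "body": {"moves": [[[-0.03,0.015,0,0,0,-0.1,1],[-0.03,0.015,0,0,0,-0.1,1]]]}}

```text
t: 15.12
tcp_pos: [0.4899, -0.2248, 0.0423]
orientation: [[-0.758, 0.653, -0.0], [0.653, 0.758, 0.0], [0.0, 0.0, -1.0]]
wrist_force: [4.3, -0.7, 2.2]
finger_gap: 0.0002
```

Request:
{"method": "apply_moves", "body": {"moves": [[[-0.028,0.016,0,0,0,-0.1,1],[-0.028,0.016,0,0,0,-0.1,1]]]}}

```text
t: 15.28
tcp_pos: [0.4882, -0.2239, 0.0423]
orientation: [[-0.744, 0.668, -0.0], [0.668, 0.744, 0.0], [0.0, -0.0, -1.0]]
wrist_force: [5.1, -1.2, 1.7]
finger_gap: -0.0002
```

Request:
{"method": "apply_moves", "body": {"moves": [[[-0.028,0.016,0,0,0,-0.1,1],[-0.028,0.016,0,0,0,-0.1,1]]]}}

```text
t: 15.45
tcp_pos: [0.4868, -0.2232, 0.0423]
orientation: [[-0.73, 0.684, 0.001], [0.684, 0.73, -0.0], [-0.001, 0.0, -1.0]]
wrist_force: [7.1, -2.2, -0.1]
finger_gap: -0.0001
```

Request:
{"method": "apply_moves", "body": {"moves": [[[-0.028,0.017,0,0,0,-0.1,1],[-0.028,0.017,0,0,0,-0.1,1]]]}}

```text
t: 15.62
tcp_pos: [0.4857, -0.2226, 0.0424]
orientation: [[-0.715, 0.699, 0.002], [0.699, 0.715, -0.001], [-0.002, 0.0, -1.0]]
wrist_force: [8.1, -3.4, -2.6]
finger_gap: -0.0002
```

```bash
cat > f.py <<'E'
from bench import *
import numpy as np
F=[]
for i in range(4):
    camera("wrist"); o=observe(); F.append(o["wrist_force"])
F=np.mean(F,0); p=o["tcp_pos"]; R=o["orientation"]; hub=np.array([.5397,-.1357])
r=p[:2]+.011*R[:2,0]-hub; G=-F[:2]
print(p,F.round(2),"tang",F[:2]@-R[:2,0],"moment/0.1",(r[0]*G[1]-r[1]*G[0])/.1, o["t"])
E
python3 f.py
```

```text
[ 0.48557179 -0.22250288  0.0423787 ] [ 7.32 -2.96 -1.25] tang 7.307280335507072 moment/0.1 -7.628587447668567 15.8167
```

Request:
{"method": "apply_moves", "body": {"moves": [[[-0.02,0.018,0,0,0,0,1],[-0.015,0.014,0,0,0,0,1]]]}}

```text
t: 15.98
tcp_pos: [0.4851, -0.222, 0.0425]
orientation: [[-0.715, 0.699, 0.002], [0.699, 0.715, -0.002], [-0.003, 0.0, -1.0]]
wrist_force: [9.2, -4.5, -3.7]
finger_gap: -0.0001
```

```bash
python3 f.py
```

```text
[ 0.48501759 -0.22200755  0.04246711] [ 8.38 -4.54 -3.01] tang 9.168855640265809 moment/0.1 -9.429435595328897 16.1833
```

Request:
{"method": "apply_moves", "body": {"moves": [[[0.05,-0.05,0,0,0,0,1],[0.1,-0.1,0,0,0,0,1],[0.3,-0.3,0,0,0,0,1],[0.4,-0.4,0,0,0,0,1],[0,0,0.6,0,0,0,1],[0,0,0.8,0,0,0,1],[0,0,0.8,0,0,0,1],[0,0,0.8,0,0,0,1],[0,0,0.8,0,0,0,1],[0,0,0,0,0,0,1],[0,0,0,0,0,0,1]]]}}

```text
t: 17.1
tcp_pos: [0.509, -0.2466, 0.1568]
orientation: [[-0.716, 0.698, -0.0], [0.698, 0.716, -0.0], [-0.0, -0.0, -1.0]]
wrist_force: [-0.4, -0.2, -0.0]
finger_gap: 0.0004
```

```bash
python3 - <<'E'
from bench import *
import cv2
o=observe(); print(o["tcp_pos"],o["wrist_force"])
w=camera("wrist"); cv2.imwrite("pics/w10.png",w["color"])
w=camera("top"); cv2.imwrite("pics/t10.png",cv2.resize(w["color"][130:300,160:420],None,fx=3,fy=3,interpolation=cv2.INTER_CUBIC))
E
```

```text
[ 0.5090318  -0.24656589  0.15678404] [-0.44402235 -0.21172471 -0.00995125]
```

View pics/w10.png

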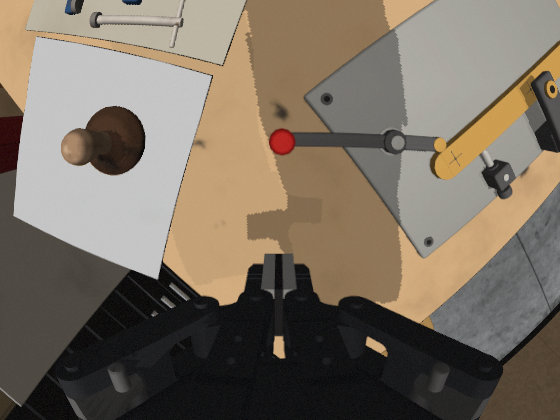

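View pics/t10.png

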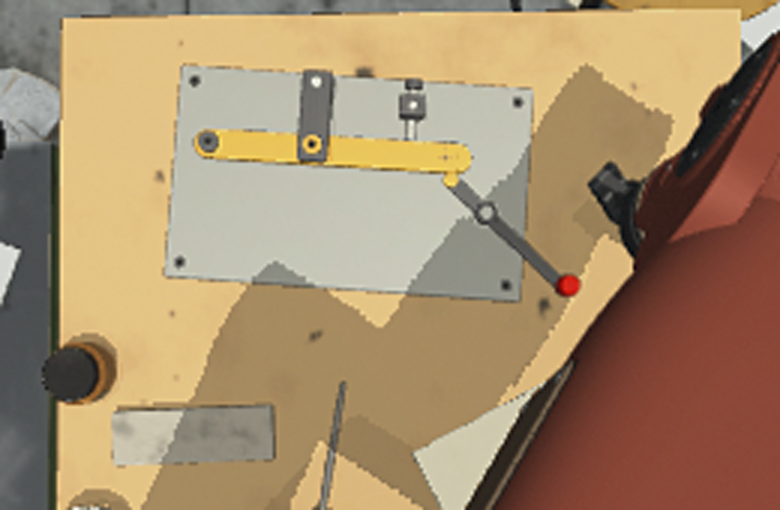

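```bash
python3 -c "
from bench import *
print(sign_off())"
```

```text
the job is handed in; nothing more can be done
None
```

The blank is clamped against the stop screw, the arm is clear, and the job was handed in at about 17 s of the 69 s allowed. No verdict came back, and I had no direct reading of the force on the screw or of the joint value.

- **Swing-in:** I pushed the bar round with closed fingers until the force jumped at the screw. I held it there for about 0.3 s at 8–10 N on the fingers, with the clamp lever still open at about 0 rad, then backed off.
- **Clamping:** I pushed the red knob clockwise along its arc at roughly 4–5 N. The nose met the bar at about 1.9 rad, estimated from the geometry. I stopped at about 9.2–9.4 N averaged at the knob, inside the 7.5–10 N band, then let go and raised the arm.
- **Last checks:** The top and wrist pictures show the nose on the bar's edge and the bar on the screw tip. The wrist force is back to its zero noise, so the robot touches nothing. The stone and jar stand where they were in the last top picture. The dabber is hidden by the arm there. The last wrist picture shows it upright, and nothing came near it.
- **One uncertainty:** Single force readings scatter by about 0.6 N. The knob force after the first stop also eased from 8.2 N to about 7.3 N, so I gave it one more small push.

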